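# Put the drill-bit case away: fold the bit panel, shut the lid

## Robot

A 6-joint arm with a two-finger parallel gripper is mounted at the origin on the work surface. World frame = base frame: x ahead of the robot, y to its left, z up, the work surface at z = 0. Lengths are in m, angles in degrees, forces in N, time in s.
With the tool pointing down it reaches from about 0.325 to 0.85 m from the base axis. Payload 15.5 kg.
Tool frame: the origin (TCP) lies midway between the tips of the shut fingers; the grasp point (between the pads) lies 19 mm behind it; z points along the fingers, y is the line along which they close (so a half turn about z gives the same grasp; the last joint's range is limited). The gripper opens to 91 mm and grips with 3 to 60 N. Pads are 32 mm wide; open, the fingers measure 118 mm over their backs; the gripper's body (76 mm by 178 mm) begins 60 mm behind the grasp point.
Start: joints at [-81.331, 28.281, 77.091, -0, 74.628, -5.472], TCP at [0.153, -0.606, 0.177] pointing down, gripper open.
Joint ranges: [-166.48, 166.48], [-47.26, 123.95], [12.59, 153.08], [-70.14, 250.14], [6.76, 159.57], [-176.63, 176.63]. Speed limits (degrees/s): [108.29, 108.29, 147.25, 172.46, 172.46, 172.46].

## Interface

Orientations are given as a 3x3 rotation matrix whose columns are the frame's x, y, z axes.
In Python, from workcell import monitor, optics, ticket gives the robot as it stands.
- The arm moves only by the shell command python3 -m jog 'ROWS' [FORCE]. ROWS is JSON, one flat list of numbers, 7 for each row, row after row: the turn, a rotation vector about the tool's x, y, z in degrees, then the shift along the tool's x, y, z in m, then the finger opening in m, from 0 to 0.0912. A call has 1 to 12 rows; each row is the pose to reach, as a shift and turn from the pose commanded when the call began, along the tool's axes at that moment; what a row does not reach only later rows make up. A row lasts 1/10 s, in which the tool goes at most 50 mm and 8.59 degrees, less where a joint would pass 70% of its speed; a pose out of reach is approached as far as the arm can. A call with a gripper value outside its range is refused whole. The fingers move at their own pace and stop on an object; FORCE is the grip in N (left out, the last holds). Time passes only in rows, so rows that repeat a pose let the fingers close. It gives the time, the measured TCP pose, the force, the opening and the grip force at its end, in the units of the state.
- monitor.observe(): the state, without advancing time (a new reading comes with each control period).
- optics.grab_frame(name): name is "scene" or "top"; returns a dict with "img" (420x560x3 uint8, blue, green, red), "fx", "fy", "cx", "cy" (pixels), "extrinsics" (4x4, takes a point from world to camera coordinates). Camera axes: x right, y down, z forward; pixel columns grow to the right and rows downward; lengths in m; the calibration is good to about 2 mm. A picture is of the moment at which its call begins. There is no depth.
- ticket.finish_job(): hands the job in; it is judged then, once.
The state is a dict: "t": time; "joint_positions": joint angles; "qvel": joint speeds; "joint_efforts": joint torques, N m; "tool_pos": TCP position; "eef_rot": TCP orientation; "contact_force": force on the tool from outside, world axes, zero at the start; "moment": the same for the moment, N m; "gripper_width": finger opening in m; "grip_force": force on a finger pad.
Only numpy, scipy, OpenCV 4.12 (cv2) and the standard library are available. Lean on these libraries where they do the work, as an engineer would, in place of code of your own. Each camera call takes 0.05 s, during which the arm holds its last target. There are 200 camera calls.

## Task

Close up the drill-bit case on the bench: first push the upright bit panel down until it lies fully flat inside the case, then swing the raised lid over it and press it fully shut. Pushing with the fingertips or the outside of the fingers is all it takes: lift nothing, and leave the case itself and everything else on the bench where it stands.

Things in the scene. Friction and masses are not known exactly. Their poses are not given: they have to be found in the camera images.
- case: dark steel drill-bit case, an open box 220 mm long (its x) x 180 mm wide (its y) x 70 mm tall, walls 4 mm; stands loose on the bench but weighs about 3.5 kg. Origin under its centre, z up. The lid is hinged along the +y long rim; the bit panel is hinged inside, near the -y long wall. It stands with its y axis roughly to the robot's left (yaw within about half a radian)
- lid_hinge (a point): mid-point of the lid's hinge line on the case's +y rim, 70 mm above the bench, fixed to the case at (0, 90, 70) mm; the hinge line runs along the case's x
- lid (a joint): lid angle in rad: 0 fully shut (stop), 1.57 upright, starts at 1.65 to 1.95 leaning back to the case's +y; stop at 2.05. Swings over the case towards -y. The hinge is stiff: the lid stays where it is left and needs about 1 to 4 N at its free edge, all the way to shut
- lid_edge (a point): middle of the lid's free edge on its outer face, 180 mm from the hinge line; the lid is a flat dark steel pan 220 mm along the hinge x 180 mm, 18 mm deep, as wide as the case; its smooth outer face lies 18 mm from the hinge plane and faces up when shut, +y when open. Site axes = the lid's: those of the case when shut
- flap_hinge (a point): mid-point of the bit panel's hinge line, 50 mm above the bench, fixed to the case at (0, -60, 50) mm; runs along the case's x
- flap (a joint): bit panel angle in rad: 0 folded flat inside the case (stop), 1.57 upright, starts at 1.25 to 1.65; stop at 1.75, so it can only fold towards the case's +y. The hinge is stiff: it stays where it is left and needs about 1 to 3 N near its free edge, all the way down
- flap_edge (a point): middle of the bit panel's free edge on its plain face, 110 mm from its hinge line; the panel is a bare aluminium plate 190 mm along the hinge x 110 mm x 4 mm (hinge line in its mid-plane), a row of drill bits on the other face. The plain face looks to the case's -y when upright and up when folded, then 52 mm above the bench (18 mm below the rim). It must be down before the lid is brought over
- wrench: steel open-ended wrench, 170 mm long, lying flat in front of the case; origin at its underside centre
- socket: steel socket, an upright ring 28 mm across and 38 mm tall, on the bench behind the raised lid; origin under its centre
- vblock: steel V-block 50 x 50 x 45 mm near the case's +x end; origin under its centre
- can: closed can 66 mm across, 160 mm tall, standing to the right; origin under its centre
- mug: white mug, 80 mm across, 90 mm tall, standing to the left; origin under its centre
- screwdriver: screwdriver about 200 mm long, lying to the left; origin at its underside
- bin: open blue plastic bin 120 x 100 x 60 mm, to the right; origin under its centre

How it is judged (in metres and radians):
On the way, in this order (a step that is already met when the one before it is completed fails the run):
1. the bit panel is folded flat (within 0.1 rad) while the lid is still open (above 1.2 rad) (value of joint flap below 0.1 rad and value of joint lid above 1.2 rad), for 0.2 s.
2. the lid is shut (within 0.06 rad) over the folded panel (value of joint flap below 0.1 rad and value of joint lid below 0.06 rad), for 0.2 s.
At the end, for the whole second after the job is handed in: Lid shut within 0.06 rad over the bit panel folded within 0.1 rad, both at rest; the case upright and within 30 mm of where it stood (all of step 2 and velocity of joint lid between -0.1 and 0.1 rad/s and velocity of joint flap between -0.1 and 0.1 rad/s and distance of case from where it was at the start of the episode below 0.03 m and linear speed of case below 0.02 m/s and angle between case's own z axis and vertical below 0.05 rad); the robot touches nothing.
It fails at once if the lid is swung down (below 1.0 rad) while the bit panel is still raised (above 0.3 rad) (value of joint lid below 1 rad and value of joint flap above 0.3 rad).
It fails at once if the case is lifted, tipped (over 0.15 rad) or shoved more than 40 mm (height (world z) of case above 0.012 m or angle between case's own z axis and vertical above 0.15 rad or distance of case from where it was at the start of the episode above 0.04 m).
It fails at once if another thing on the bench is lifted or moved by more than 25 mm (distance of any of wrench, socket, vblock, can, mug, screwdriver, bin from where it was at the start of the episode above 0.025 m or height (world z) of any of wrench, socket, vblock, can, mug, screwdriver, bin above 0.025 m).
It also fails if it takes over 58 s, if anything falls off the work surface, if the arm or the gripper's body presses on something with over 40 N, if the wrist force passes 120 N, or if a joint passes its speed limit or range.

## Working session

There is one attempt and no reset: what is moved stays moved. The work goes in short steps, Python scripts to look and compute and a shell command to move; the robot and the scene stay as the last step left them, time stands still between calls to the robot, and variables do not carry over. Pictures are saved under pics/ and viewed, at most 10 in all, crops included, and the job is handed in when it is done.

```bash
mkdir -p pics; ls; python3 - <<'E'
from workcell import monitor, optics
import cv2,numpy as np
for n in("scene","top"):
    f=optics.grab_frame(n); cv2.imwrite(f"pics/{n}0.png",f["img"])
    print(n,f["fx"],f["fy"],f["cx"],f["cy"],np.round(f["extrinsics"],4).tolist())
s=monitor.observe();print(s["t"],s["tool_pos"],s["eef_rot"],s["contact_force"])
E
```

```text
pics
scene 401.31459869195487 401.31459869195487 285.5150426897205 209.8073124151 [[0.5986, 0.801, -0.0027, -0.339], [0.5208, -0.3917, -0.7585, -0.2294], [-0.6086, 0.4527, -0.6516, 1.4046], [0.0, 0.0, 0.0, 1.0]]
top 395.957456589945 395.957456589945 285.5120017110327 208.41499102611928 [[0.0229, -0.9997, 0.0037, -0.0238], [-0.9883, -0.0232, -0.1508, 0.595], [0.1509, -0.0002, -0.9886, 0.9483], [0.0, 0.0, 0.0, 1.0]]
0.1 [ 0.15261971 -0.60571126  0.17610891] [[ 9.69707294e-01  2.44269809e-01 -1.53867011e-04]
 [ 2.44269833e-01 -9.69706722e-01  1.05906219e-03]
 [ 1.09491044e-04 -1.06456540e-03 -9.99999427e-01]] [0.36579774 0.36735826 0.20844254]
```

View pics/scene0.png

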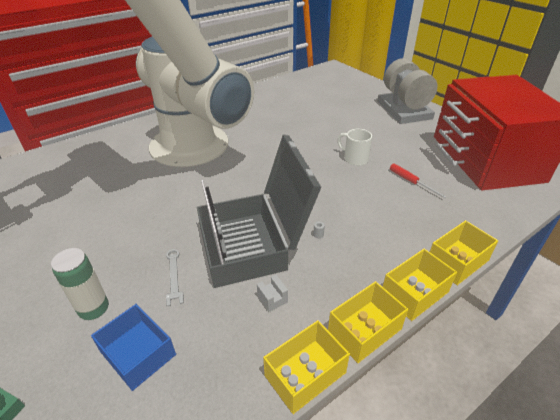

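View pics/top0.png

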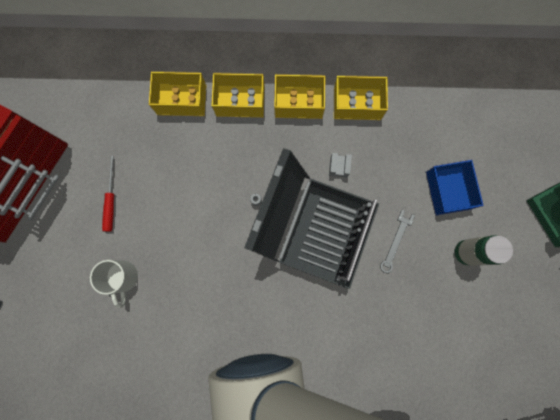

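```bash
python3 - <<'E'
import cv2,numpy as np
a=cv2.imread("pics/top0.png")[140:300,235:395]; b=cv2.imread("pics/scene0.png")[125:290,185:345]
r=lambda i:cv2.convertScaleAbs(cv2.resize(i[:160],None,fx=2.5*1,fy=2.5,interpolation=cv2.INTER_CUBIC),alpha=1.8,beta=15)
cv2.imwrite("pics/crop.png",np.hstack([r(a),r(b)]))
E
```

```text
(no output)
```

View pics/crop.png

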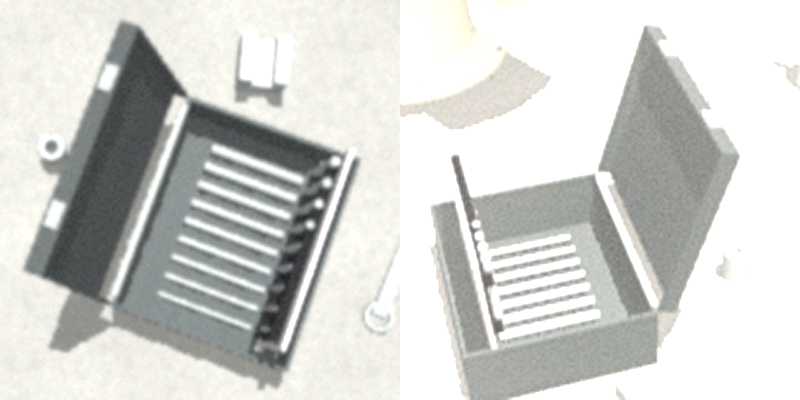

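```bash
cat > h.py <<'E'
import numpy as np
from workcell import monitor
K={"scene":(401.3146,285.515,209.807,np.array([[0.5986,0.801,-0.0027,-0.339],[0.5208,-0.3917,-0.7585,-0.2294],[-0.6086,0.4527,-0.6516,1.4046]])),
"top":(395.9575,285.512,208.415,np.array([[0.0229,-0.9997,0.0037,-0.0238],[-0.9883,-0.0232,-0.1508,0.595],[0.1509,-0.0002,-0.9886,0.9483]]))}
def ray(n,u,v,z):
    f,cx,cy,E=K[n];R=E[:,:3];c=-R.T@E[:,3];d=R.T@np.array([(u-cx)/f,(v-cy)/f,1])
    return c+d*(z-c[2])/d[2]
T=lambda x,y:("top",x/2.5+235,y/2.5+140)
S=lambda x,y:("scene",(x-400)/2.5+185,y/2.5+125)
def proj(n,p):
    f,cx,cy,E=K[n];q=E[:,:3]@p+E[:,3];return np.array([f*q[0]/q[2]+cx,f*q[1]/q[2]+cy])
E
python3 - <<'E'
from h import *
from scipy.optimize import least_squares
P={}
for n,l in (("top",{(1,1):T(190,97),(-1,1):T(115,308),(-1,-1):T(285,365)}),("scene",{(1,-1):S(468,355),(1,1):S(657,315),(-1,-1):S(432,205),(-1,1):S(598,178)})):
    for k,o in l.items():
        w=ray(*o,.07)[:2]; P[n,k]=w; print(n,k,w.round(4))
def model(p,a):c,s=np.cos(p[2]),np.sin(p[2]);return p[:2]+np.array([[c,-s],[s,c]])@a
r=least_squares(lambda p:np.concatenate([model(p,np.array(k)*[.11,.09])-w for (n,k),w in P.items()]),[.5,-.1,-.35])
p=r.x;print("case",p,np.degrees(p[2]),(r.fun.reshape(-1,2)*1e3).round(1).tolist())
W=lambda x,y,z:np.r_[model(p,np.array([x,y])),z]
for a in np.arange(1.2,1.76,.1):
    print("flap",a.round(2),*[((proj("top",W(sx*.095,-.06+.11*np.cos(a),.05+.11*np.sin(a)))-[235,140])*2.5).round() for sx in(1,-1)],((proj("scene",W(-.095,-.06+.11*np.cos(a),.05+.11*np.sin(a)))-[185,125])*2.5+[400,0]).round())
for a in np.arange(1.6,2.06,.05):
    y=.09-.18*np.cos(a)+.018*np.sin(a);z=.07+.18*np.sin(a)+.018*np.cos(a)
    print("lid",a.round(2),*[((proj("top",W(sx*.11,y,z))-[235,140])*2.5).round() for sx in(1,-1)],W(0,y,z).round(3),((proj("scene",W(.11,y,z))-[185,125])*2.5+[400,0]).round())
f=ray("top",492,250,.16);print("can",f,"socket",ray(*T(52,148),.038),"vblock",ray(*T(265,60),.045),"mug",ray("top",113,280,.09))
E
```

```text
top (1, 1) [ 0.6672 -0.0713]
top (-1, 1) [ 0.4587 -0.0022]
top (-1, -1) [ 0.4087 -0.1651]
scene (1, -1) [ 0.6089 -0.233 ]
scene (1, 1) [ 0.6702 -0.0709]
scene (-1, -1) [ 0.4058 -0.1631]
scene (-1, 1) [ 0.4723 -0.0006]
case [ 0.53795852 -0.11823561 -0.33828928] -19.38254779281712 [[4.4, 1.5], [5.4, 5.4], [-4.4, -1.6], [3.0, -6.7], [1.4, 1.1], [-1.5, -3.5], [-8.2, 3.7]]
flap 1.2 [304. 129.] [232. 329.] [489. 137.]
flap 1.3 [315. 132.] [244. 333.] [478. 136.]
flap 1.4 [327. 136.] [256. 338.] [467. 136.]
flap 1.5 [339. 140.] [268. 342.] [456. 137.]
flap 1.6 [351. 144.] [280. 347.] [444. 139.]
flap 1.7 [362. 149.] [292. 352.] [433. 142.]
lid 1.6 [176.  32.] [ 79. 287.] [ 0.576 -0.011  0.249] [687. 155.]
lid 1.65 [166.  29.] [ 68. 283.] [ 0.579 -0.003  0.248] [697. 154.]
lid 1.7 [156.  26.] [ 58. 279.] [0.581 0.005 0.246] [708. 154.]
lid 1.75 [145.  23.] [ 48. 275.] [0.584 0.014 0.244] [718. 154.]
lid 1.8 [136.  20.] [ 38. 272.] [0.587 0.022 0.241] [727. 155.]
lid 1.85 [126.  18.] [ 28. 268.] [0.59  0.03  0.238] [737. 156.]
lid 1.9 [117.  16.] [ 19. 264.] [0.593 0.038 0.235] [746. 158.]
lid 1.95 [107.  14.] [ 10. 261.] [0.595 0.045 0.231] [755. 160.]
lid 2.0 [99. 12.] [  1. 258.] [0.598 0.053 0.226] [763. 162.]
lid 2.05 [90. 11.] [ -7. 255.] [0.601 0.06  0.221] [771. 165.]
can [ 0.4965686  -0.46310362  0.16      ] socket [0.61835473 0.06585752 0.038     ] vblock [ 0.71349155 -0.14907009  0.045     ] mug [0.41070816 0.38738592 0.09      ]
```

```bash
python3 -m jog '[0,0,0,0,0,-0.05,0, 0,0,0,0,0,-0.083,0, 0,0,-56.5,0.4347,-0.2968,-0.083,0, 0,0,-56.5,0.4347,-0.2968,-0.083,0, 0,0,-56.5,0.4347,-0.2968,-0.083,0, 0,0,-56.5,0.4347,-0.2968,-0.083,0, 0,0,-56.5,0.4347,-0.2968,-0.083,0, 0,0,-56.5,0.4347,-0.2968,-0.083,0, 0,0,-56.5,0.4347,-0.2968,-0.083,0, 0,0,-56.5,0.4347,-0.2968,-0.083,0, 0,0,-56.5,0.4347,-0.2968,-0.083,0, 0,0,-56.5,0.4347,-0.2968,-0.083,0]'
python3 - <<'E'
from h import *
s=monitor.observe();print(s["eef_rot"].round(3) if hasattr(s["eef_rot"],'round') else s["eef_rot"])
E
```

```text
t: 1.3
tool_pos: [0.4851, -0.2299, 0.2595]
eef_rot: [[0.331, 0.943, -0.0], [0.943, -0.331, 0.0], [0.0, -0.0, -1.0]]
contact_force: [-0.1, -0.7, -0.3]
gripper_width: 0.0008
grip_force: 0.0
[[ 0.331  0.943 -0.   ]
 [ 0.943 -0.331  0.   ]
 [ 0.    -0.    -1.   ]]
```

```bash
python3 -m jog '[0,0,0,0,0,0.05,0, 0,0,0,0,0,0.1,0, 0,0,0,0,0,0.12,0, 0,0,0,0.015,0,0.12,0, 0,0,0,0.03,0,0.12,0, 0,0,0,0.044,0,0.12,0, 0,0,0,0.056,0,0.121,0, 0,0,0,0.068,0,0.1225,0, 0,0,0,0.081,0,0.127,0, 0,0,0,0.093,0,0.1327,0, 0,0,0,0.093,0,0.1327,0, 0,0,0,0.093,0,0.1327,0]'
python3 - <<'E'
from workcell import optics
import cv2,numpy as np
i=[optics.grab_frame(n)["img"] for n in("top","scene")]
cv2.imwrite("pics/a.png",cv2.convertScaleAbs(cv2.resize(np.hstack([i[0][120:320,220:420],i[1][100:300,160:360]]),None,fx=2,fy=2),alpha=1.6,beta=10))
E
```

```text
t: 2.5
tool_pos: [0.515, -0.1439, 0.1266]
eef_rot: [[0.331, 0.944, -0.001], [0.944, -0.331, 0.0], [-0.0, -0.001, -1.0]]
contact_force: [-0.5, -0.1, 0.4]
gripper_width: 0.0005
grip_force: 0.0
```

View pics/a.png

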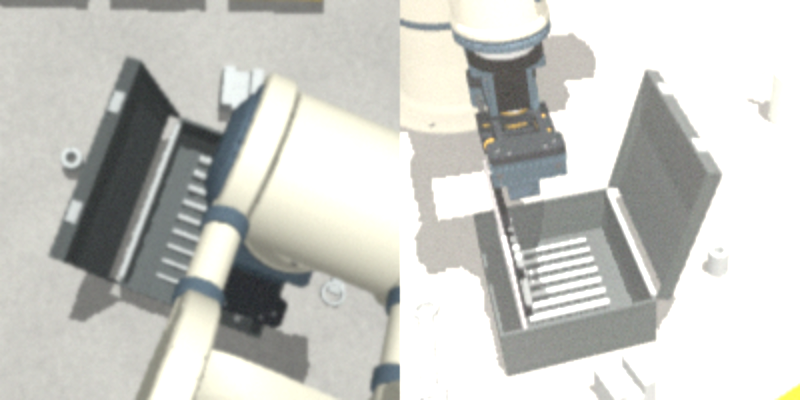

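```bash
python3 - <<'E'
from h import *
s=monitor.observe();t=np.array(s["tool_pos"]);ex=np.array([.943,-.332,0]);ey=np.array([.332,.943,0]);c=np.array([.535,-.118,0])
g=lambda p:((proj("scene",p)-[160,100])*2+[400,0]).round()
print("tcp",g(t),"top of finger",g(t+[0,0,.079]))
for a in (1.6,1.3,1.0,.8): print(a,[g(c+ex*x+ey*(-.06+.11*np.cos(a))+np.array([0,0,.05+.11*np.sin(a)])) for x in(-.095,0,.095)])
print([g(c+ex*x+ey*-.06+[0,0,.05]) for x in(-.095,0,.095)])
E
grep -c . pics/a.png >/dev/null
python3 - <<'E'
import cv2
i=cv2.imread("pics/a.png")[100:360,460:660];cv2.imwrite("pics/b.png",cv2.resize(i,None,fx=2.3,fy=2.3,interpolation=cv2.INTER_CUBIC))
E
```

```text
tcp [526. 219.] top of finger [519. 165.]
1.6 [array([485., 160.]), array([497., 208.]), array([512., 263.])]
1.3 [array([512., 158.]), array([526., 205.]), array([543., 259.])]
1.0 [array([537., 162.]), array([553., 209.]), array([571., 263.])]
0.8 [array([551., 168.]), array([568., 215.]), array([587., 269.])]
[array([499., 228.]), array([511., 276.]), array([526., 333.])]
```

View pics/b.png

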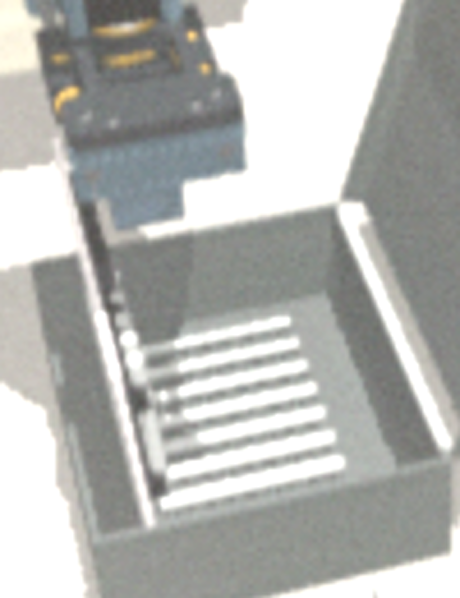

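```bash
python3 - <<'E'
from workcell import optics
import cv2,numpy as np
n=optics.grab_frame("scene")["img"];o=cv2.imread("pics/scene0.png")
r=lambda i:cv2.convertScaleAbs(cv2.resize(i[170:290,190:270],None,fx=5,fy=5,interpolation=cv2.INTER_LANCZOS4),alpha=1.5,beta=0)
cv2.imwrite("pics/c.png",np.hstack([r(o),r(n)]))
E
```

```text
(no output)
```

View pics/c.png

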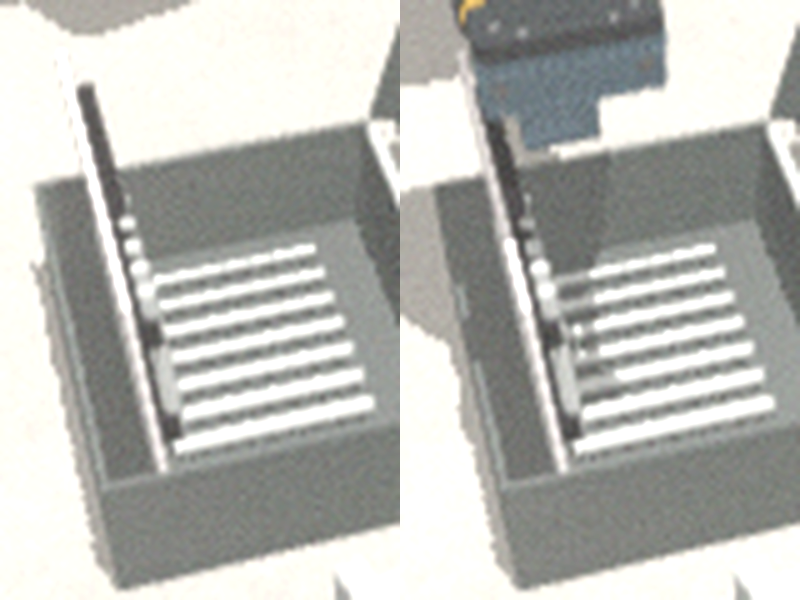

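```bash
python3 -m jog '[0,0,0,0,0,-0.04,0, 0,0,0,0,0,-0.08,0, 0,0,0,-0.05,0,-0.08,0, 0,0,0,-0.093,0,-0.08,0, 0,0,0,-0.093,0,-0.04,0, 0,0,0,-0.093,0,0,0, 0,0,0,-0.093,0,0.027,0, 0,0,0,-0.093,0,0.027,0]'
python3 - <<'E'
from workcell import optics
import cv2,numpy as np
i=[optics.grab_frame(n)["img"] for n in("top","scene")]
r=lambda i,x,y:cv2.convertScaleAbs(cv2.resize(i[y:y+200,x:x+160],None,fx=2.5,fy=2.5,interpolation=cv2.INTER_LANCZOS4),alpha=1.4,beta=0)
cv2.imwrite("pics/d.png",np.hstack([r(i[0],260,160),r(i[1],140,100)]))
E
```

```text
t: 3.45
tool_pos: [0.4821, -0.2312, 0.0972]
eef_rot: [[0.332, 0.943, -0.005], [0.943, -0.332, 0.003], [0.001, -0.005, -1.0]]
contact_force: [0.8, 0.1, 0.9]
gripper_width: 0.0004
grip_force: 0.0
```

View pics/d.png

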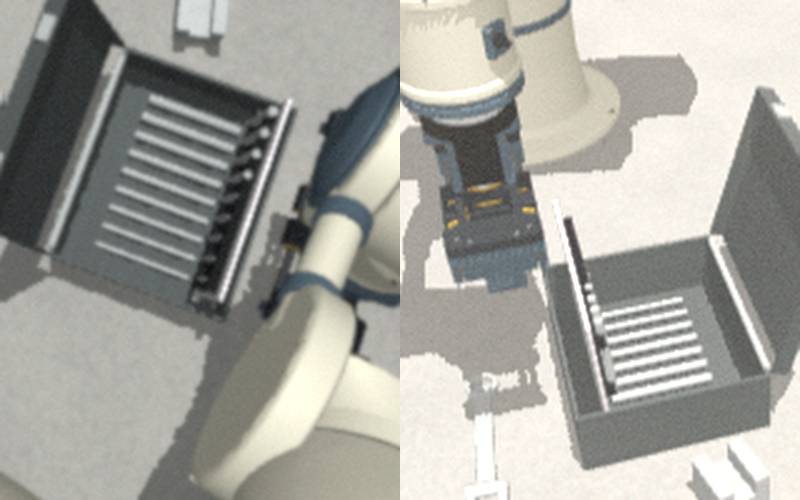

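```bash
python3 -m jog '[0,0,0,0.015,0,0,0, 0,0,0,0.03,0,0,0, 0,0,0,0.04,0,0,0, 0,0,0,0.05,0,0,0, 0,0,0,0.06,0,0,0, 0,0,0,0.06,0,0,0]'
python3 - <<'E'
from workcell import optics
import cv2,numpy as np
i=[optics.grab_frame(n)["img"] for n in("top","scene")]
r=lambda i,x,y:cv2.convertScaleAbs(cv2.resize(i[y:y+150,x:x+100],None,fx=4,fy=4,interpolation=cv2.INTER_LANCZOS4),alpha=1.6,beta=0)
cv2.imwrite("pics/e.png",np.hstack([r(i[0],280,150),r(i[1],165,150)]))
E
```

```text
t: 4.15
tool_pos: [0.5045, -0.1739, 0.1]
eef_rot: [[0.33, 0.944, 0.0], [0.944, -0.33, 0.0], [0.0, 0.0, -1.0]]
contact_force: [-0.7, -0.2, 0.3]
gripper_width: 0.0002
grip_force: 0.0
```

View pics/e.png

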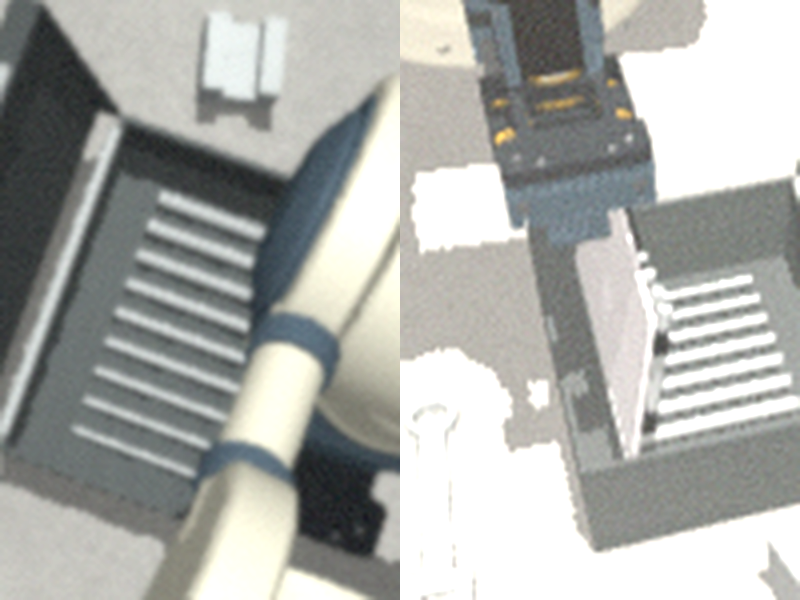

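```bash
python3 -m jog '[0,0,0,0.01,0,-0.003,0, 0,0,0,0.018,0,-0.001,0, 0,0,0,0.0255,0,0.002,0, 0,0,0,0.034,0,0.008,0, 0,0,0,0.042,0,0.017,0, 0,0,0,0.049,0,0.026,0, 0,0,0,0.054,0,0.036,0, 0,0,0,0.054,0,0.036,0]'
python3 - <<'E'
from workcell import optics
import cv2,numpy as np
i=optics.grab_frame("scene")["img"]
cv2.imwrite("pics/f.png",cv2.convertScaleAbs(cv2.resize(i[150:300,165:325],None,fx=4,fy=4,interpolation=cv2.INTER_LANCZOS4),alpha=1.6,beta=0))
E
```

```text
t: 5.05
tool_pos: [0.5213, -0.1232, 0.0622]
eef_rot: [[0.331, 0.944, -0.002], [0.944, -0.331, 0.001], [0.0, -0.003, -1.0]]
contact_force: [-0.4, 0.2, 1.3]
gripper_width: 0.0005
grip_force: 0.0
```

View pics/f.png

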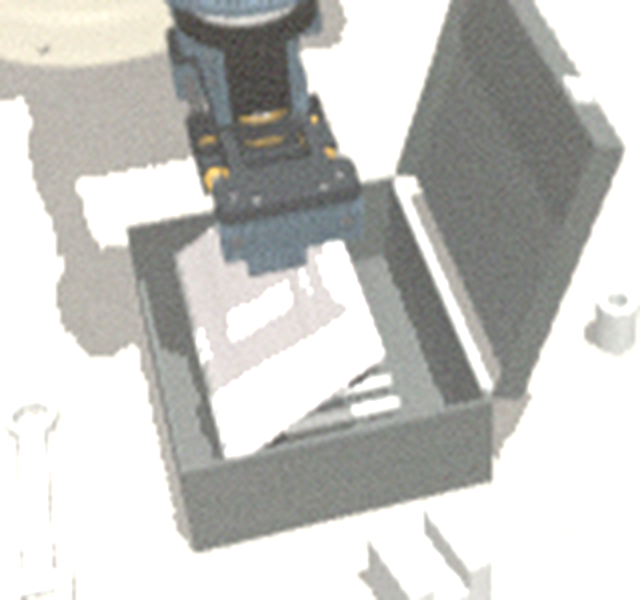

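```bash
python3 -m jog '[0,0,0,0.006,0,0.004,0, 0,0,0,0.01,0,0.008,0, 0,0,0,0.012,0,0.012,0, 0,0,0,0.012,0,0.012,0, 0,0,0,0.012,0,0.012,0]'; python3 -m jog '[0,0,0,0.002,0,0.006,0, 0,0,0,0.002,0,0.012,0, 0,0,0,0.002,0,0.012,0]'
```

```text
t: 5.6
tool_pos: [0.5259, -0.1128, 0.0518]
eef_rot: [[0.331, 0.943, -0.0], [0.943, -0.331, 0.0], [0.0, -0.0, -1.0]]
contact_force: [-0.3, -0.0, 0.0]
gripper_width: 0.0
grip_force: 0.0
t: 5.9
tool_pos: [0.5262, -0.1109, 0.039]
eef_rot: [[0.331, 0.943, -0.001], [0.943, -0.331, 0.0], [-0.0, -0.001, -1.0]]
contact_force: [-0.2, 0.2, 0.4]
gripper_width: 0.0007
grip_force: 0.0
```

```bash
for i in 1; do python3 -m jog '[0,0,0,0,0,0.004,0, 0,0,0,0,0,0.008,0, 0,0,0,0,0,0.008,0, 0,0,0,0,0,0.008,0]'; python3 -m jog '[0,0,0,0,0,0.004,0, 0,0,0,0,0,0.004,0]';  python3 -m jog '[0,0,0,0,0,0.003,0, 0,0,0,0,0,0.003,0]'; done
```

```text
t: 6.3
tool_pos: [0.5265, -0.111, 0.0318]
eef_rot: [[0.332, 0.943, -0.0], [0.943, -0.332, 0.0], [-0.0, -0.0, -1.0]]
contact_force: [0.2, -0.0, 0.6]
gripper_width: 0.0004
grip_force: 0.0
t: 6.5
tool_pos: [0.5266, -0.111, 0.0276]
eef_rot: [[0.332, 0.943, -0.0], [0.943, -0.332, 0.0], [-0.0, -0.0, -1.0]]
contact_force: [0.2, 0.8, -0.6]
gripper_width: 0.0007
grip_force: 0.1
t: 6.7
tool_pos: [0.5266, -0.111, 0.0246]
eef_rot: [[0.332, 0.943, -0.0], [0.943, -0.332, 0.0], [0.0, -0.0, -1.0]]
contact_force: [-0.3, -0.6, -0.1]
gripper_width: 0.0006
grip_force: 0.1
```

```bash
cat > edge.py <<'E'
from h import *
from workcell import optics
i=optics.grab_frame("scene")["img"].astype(int)
ex=np.array([.943,-.332,0]);ey=np.array([.332,.943,0]);c=np.array([.535,-.118,0])
for x in(.085,.07):
    print(x,[(round(y*1e3),int(i[tuple(np.round(proj("scene",c+ex*x+ey*y+[0,0,.052])[::-1]).astype(int))].mean())) for y in np.arange(-.02,.085,.006)])
    b=proj("scene",c+ex*x+[0,0,.052]);u=proj("scene",c+ex*x+ey*.05+[0,0,.052])-b
    for a in(0,.1,.2,.3,.4,.5):
        print("  ",a,round(float((proj("scene",c+ex*x+ey*(-.06+.11*np.cos(a))+[0,0,.052+.11*np.sin(a)])-b)@u/(u@u)*50)),end="")
    print()
E
python3 edge.py
```

```text
0.085 [(-20, 204), (-14, 206), (-8, 194), (-2, 208), (4, 207), (10, 197), (16, 210), (22, 184), (28, 183), (34, 139), (40, 172), (46, 172), (52, 122), (58, 106), (64, 109), (70, 78), (76, 75), (82, 70)]
   0 50   0.1 51   0.2 51   0.3 49   0.4 47   0.5 43
0.07 [(-20, 205), (-14, 205), (-8, 205), (-2, 205), (4, 206), (10, 203), (16, 206), (22, 206), (28, 205), (34, 205), (40, 206), (46, 206), (52, 197), (58, 105), (64, 106), (70, 76), (76, 70), (82, 72)]
   0 50   0.1 51   0.2 50   0.3 49   0.4 46   0.5 43
```

```bash
cat > e2.py <<'E'
from h import *
from workcell import optics
import cv2
i=optics.grab_frame("scene")["img"];g=cv2.cvtColor(i,6).astype(np.float32)
ex=np.array([.943,-.332,0]);ey=np.array([.332,.943,0]);c=np.array([.535,-.118,0])
for y in(-.04,.0,.03,.045):
    xs=np.arange(.06,.125,.004);q=np.array([proj("scene",c+ex*x+ey*y+[0,0,.052]) for x in xs],np.float32)
    print(y,dict(zip((xs*1e3).round().astype(int).tolist(),cv2.remap(g,q[:,:1],q[:,1:],1)[:,0].astype(int).tolist())))
b=proj("scene",c+ey*.045+[0,0,.052]);u=proj("scene",c+ex*.09+ey*.045+[0,0,.052])-b
for a in(0,.05,.1,.2,.3,.4): print(a,round(float((proj("scene",c+ex*.095+ey*.045+[0,0,.052+.105*np.sin(a)])-b)@u/(u@u)*90)),end="; ")
E
python3 e2.py
```

```text
-0.04 {60: 204, 64: 204, 68: 204, 72: 204, 76: 203, 80: 204, 84: 204, 88: 169, 92: 108, 96: 85, 100: 88, 104: 89, 108: 87, 112: 87, 116: 87, 120: 86, 124: 88}
0.0 {60: 207, 64: 207, 68: 209, 72: 207, 76: 206, 80: 207, 84: 210, 88: 183, 92: 108, 96: 83, 100: 87, 104: 85, 108: 85, 112: 88, 116: 88, 120: 89, 124: 85}
0.03 {60: 206, 64: 205, 68: 206, 72: 205, 76: 206, 80: 207, 84: 192, 88: 131, 92: 95, 96: 85, 100: 85, 104: 86, 108: 86, 112: 89, 116: 86, 120: 87, 124: 86}
0.045 {60: 206, 64: 205, 68: 205, 72: 205, 76: 206, 80: 206, 84: 175, 88: 120, 92: 96, 96: 84, 100: 84, 104: 87, 108: 87, 112: 85, 116: 87, 120: 82, 124: 85}
0 95; 0.05 90; 0.1 86; 0.2 76; 0.3 66; 0.4 56;
```

```bash
python3 -m jog '[0,0,0,0,0,0.002,0, 0,0,0,0,0,0.004,0, 0,0,0,0,0,0.004,0]'; python3 e2.py | cut -c1-110 | tail -3 | head -2;python3 -m jog '[0,0,0,0,0,0.0015,0, 0,0,0,0,0,0.003,0, 0,0,0,0,0,0.003,0]'; python3 e2.py | cut -c1-110|tail -3|head -2
```

```text
t: 7.1
tool_pos: [0.5266, -0.111, 0.0207]
eef_rot: [[0.332, 0.943, -0.0], [0.943, -0.332, 0.0], [0.0, -0.0, -1.0]]
contact_force: [0.3, -0.3, -0.3]
gripper_width: 0.0006
grip_force: 0.1
0.03 {60: 205, 64: 205, 68: 205, 72: 206, 76: 205, 80: 206, 84: 205, 88: 174, 92: 104, 96: 86, 100: 86, 104: 8
0.045 {60: 206, 64: 206, 68: 206, 72: 205, 76: 204, 80: 207, 84: 202, 88: 164, 92: 105, 96: 84, 100: 84, 104: 
t: 7.45
tool_pos: [0.5266, -0.111, 0.0177]
eef_rot: [[0.332, 0.943, -0.0], [0.943, -0.332, 0.0], [0.0, -0.0, -1.0]]
contact_force: [0.1, 0.4, -0.5]
gripper_width: 0.0005
grip_force: 0.0
0.03 {60: 206, 64: 206, 68: 206, 72: 206, 76: 206, 80: 206, 84: 207, 88: 171, 92: 101, 96: 84, 100: 84, 104: 8
0.045 {60: 207, 64: 207, 68: 207, 72: 205, 76: 205, 80: 206, 84: 203, 88: 170, 92: 111, 96: 85, 100: 87, 104:
```

```bash
python3 -c "
from h import *
s=monitor.observe();print(np.round(s['joint_efforts'],1),np.round(s['joint_positions'],1),s['contact_force'],s['moment'])"
python3 -m jog '[0,0,0,0,0,-0.02,0, 0,0,0,0,0,-0.02,0, 0,0,0,0,0,-0.02,0]'
python3 -c "
from h import *
s=monitor.observe();print(np.round(s['joint_efforts'],1),np.round(s['joint_positions'],1),s['contact_force'],s['moment'])"; python3 e2.py | cut -c1-110
```

```text
[  0.  -80.9 -23.    0.1  -0.    0. ] [-18.3  33.6  98.7  -0.   47.7   1.1] [ 0.84950825 -0.04926414 -0.98704032] [-0.04155045 -0.0999168  -0.02937936]
t: 7.8
tool_pos: [0.5269, -0.1111, 0.038]
eef_rot: [[0.332, 0.943, 0.001], [0.943, -0.332, -0.0], [-0.0, 0.001, -1.0]]
contact_force: [-1.2, 0.0, 0.5]
gripper_width: 0.0006
grip_force: 0.0
[  0.  -81.7 -25.5   0.1   0.2   0. ] [-18.3  31.8  97.9  -0.   50.3   1.1] [-1.20474514  0.01762172  0.49967361] [-0.06972499 -0.10087081  0.00870452]
-0.04 {60: 204, 64: 204, 68: 205, 72: 204, 76: 205, 80: 206, 84: 203, 88: 169, 92: 107, 96: 85, 100: 85, 104: 
0.0 {60: 207, 64: 208, 68: 208, 72: 209, 76: 209, 80: 208, 84: 209, 88: 178, 92: 106, 96: 84, 100: 84, 104: 86
0.03 {60: 207, 64: 207, 68: 207, 72: 206, 76: 206, 80: 207, 84: 208, 88: 173, 92: 102, 96: 85, 100: 84, 104: 8
0.045 {60: 208, 64: 207, 68: 206, 72: 206, 76: 207, 80: 207, 84: 204, 88: 170, 92: 110, 96: 86, 100: 84, 104: 
0 95; 0.05 90; 0.1 86; 0.2 76; 0.3 66; 0.4 56;
```

```bash
python3 -m jog '[0,0,0,0,0,-0.05,0, 0,0,0,0,0,-0.1,0, 0,0,0,0,0,-0.15,0, 0,0,0,0,0,-0.2,0, 0,0,0,0,0,-0.242,0, 0,0,0,0.05,0,-0.242,0, 0,0,0,0.1,0,-0.242,0, 0,0,0,0.15,0,-0.242,0, 0,0,0,0.2,0,-0.242,0, 0,0,0,0.231,0,-0.242,0, 0,0,0,0.231,0,-0.242,0, 0,0,0,0.231,0,-0.242,0]'
python3 -m jog '[0,0,0,0,0,0.04,0, 0,0,0,0,0,0.08,0, 0,0,0,0,0,0.115,0, 0,0,0,0,0,0.115,0, 0,0,0,0,0,0.115,0]'
```

```text
t: 9.05
tool_pos: [0.6029, 0.1073, 0.2789]
eef_rot: [[0.33, 0.944, -0.002], [0.944, -0.33, -0.0], [-0.001, -0.001, -1.0]]
contact_force: [-0.7, -0.3, 1.0]
gripper_width: 0.0003
grip_force: 0.0
t: 9.55
tool_pos: [0.6032, 0.1059, 0.1656]
eef_rot: [[0.333, 0.943, -0.001], [0.943, -0.333, -0.0], [-0.0, -0.0, -1.0]]
contact_force: [0.6, 0.7, 0.8]
gripper_width: 0.0008
grip_force: 0.0
```

```bash
python3 -m jog '[0,0,0,-0.025,0,-0.013,0, 0,0,0,-0.045,0,-0.013,0, 0,0,0,-0.055,0,-0.013,0, 0,0,0,-0.065,0,-0.013,0, 0,0,0,-0.075,0,-0.014,0, 0,0,0,-0.085,0,-0.016,0, 0,0,0,-0.097,0,-0.018,0, 0,0,0,-0.11,0,-0.02,0, 0,0,0,-0.123,0,-0.023,0, 0,0,0,-0.1366,0,-0.026,0, 0,0,0,-0.1366,0,-0.026,0]'
python3 - <<'E'
from workcell import optics
import cv2,numpy as np
i=[optics.grab_frame(n)["img"] for n in("top","scene")]
r=lambda i,x,y:cv2.convertScaleAbs(cv2.resize(i[y:y+200,x:x+160],None,fx=2.5,fy=2.5,interpolation=cv2.INTER_LANCZOS4),alpha=1.6,beta=0)
cv2.imwrite("pics/g.png",np.hstack([r(i[0],235,130),r(i[1],180,95)]))
E
```

```text
t: 10.65
tool_pos: [0.5573, -0.0238, 0.1913]
eef_rot: [[0.333, 0.943, -0.0], [0.943, -0.333, -0.001], [-0.001, -0.0, -1.0]]
contact_force: [0.7, -0.3, -1.1]
gripper_width: 0.0005
grip_force: 0.0
```

View pics/g.png

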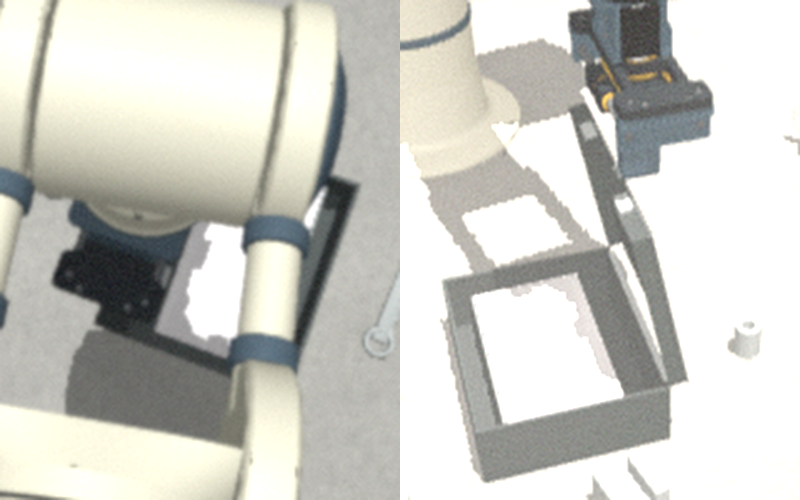

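```bash
python3 -m jog '[0,0,0,-0.015,0,0.002,0, 0,0,0,-0.03,0,0.0046,0, 0,0,0,-0.045,0,0.01,0, 0,0,0,-0.06,0,0.0156,0, 0,0,0,-0.073,0,0.0235,0, 0,0,0,-0.0864,0,0.032,0, 0,0,0,-0.098,0,0.042,0, 0,0,0,-0.109,0,0.0532,0, 0,0,0,-0.118,0,0.065,0, 0,0,0,-0.1274,0,0.0786,0, 0,0,0,-0.1274,0,0.0786,0, 0,0,0,-0.1274,0,0.0786,0]'
cat > lid.py <<'E'
from h import *
from workcell import optics
import cv2
g=cv2.cvtColor(optics.grab_frame("scene")["img"],6).astype(np.float32)
ex=np.array([.943,-.332,0]);ey=np.array([.332,.943,0]);c=np.array([.535,-.118,0])
# vertical line up the lid's +x free corner: dark lid -> bright bench beyond
for y in(-.085,-.06):
    zs=np.arange(.04,.25,.006);q=np.array([proj("scene",c+ex*.11+ey*y+[0,0,z]) for z in zs],np.float32)
    print(y,dict(zip((zs*1e3).round().astype(int).tolist(),cv2.remap(g,q[:,:1],q[:,1:],1)[:,0].astype(int).tolist())))
E
python3 lid.py
```

```text
t: 11.95
tool_pos: [0.5154, -0.1421, 0.1119]
eef_rot: [[0.332, 0.943, -0.001], [0.943, -0.332, 0.001], [0.0, -0.001, -1.0]]
contact_force: [0.8, -0.5, -0.2]
gripper_width: 0.0006
grip_force: 0.0
-0.085 {40: 87, 46: 85, 52: 86, 58: 86, 64: 85, 70: 92, 76: 93, 82: 79, 88: 81, 94: 82, 100: 77, 106: 77, 112: 78, 118: 77, 124: 76, 130: 76, 136: 72, 142: 75, 148: 73, 154: 71, 160: 71, 166: 70, 172: 73, 178: 72, 184: 71, 190: 73, 196: 70, 202: 72, 208: 74, 214: 70, 220: 73, 226: 72, 232: 73, 238: 72, 244: 71}
-0.06 {40: 84, 46: 83, 52: 86, 58: 84, 64: 81, 70: 91, 76: 124, 82: 138, 88: 142, 94: 142, 100: 141, 106: 142, 112: 142, 118: 141, 124: 141, 130: 135, 136: 88, 142: 82, 148: 81, 154: 97, 160: 97, 166: 100, 172: 96, 178: 97, 184: 99, 190: 97, 196: 97, 202: 90, 208: 66, 214: 67, 220: 65, 226: 80, 232: 97, 238: 97, 244: 69}
```

```bash
python3 -m jog '[0,0,0,-0.004,0,0.007,0, 0,0,0,-0.007,0,0.014,0, 0,0,0,-0.01,0,0.021,0, 0,0,0,-0.012,0,0.0286,0, 0,0,0,-0.014,0,0.036,0, 0,0,0,-0.016,0,0.0434,0, 0,0,0,-0.017,0,0.05,0, 0,0,0,-0.017,0,0.05,0, 0,0,0,-0.017,0,0.05,0]'
python3 lid.py | tail -1; python3 -c "
from h import *
print(np.round(monitor.observe()['joint_efforts'],1))"
```

```text
t: 12.9
tool_pos: [0.5099, -0.1581, 0.0621]
eef_rot: [[0.332, 0.943, -0.001], [0.943, -0.332, 0.0], [0.0, -0.001, -1.0]]
contact_force: [0.6, 0.5, 0.1]
gripper_width: 0.0005
grip_force: 0.0
-0.06 {40: 85, 46: 81, 52: 84, 58: 82, 64: 82, 70: 88, 76: 115, 82: 100, 88: 82, 94: 84, 100: 104, 106: 102, 112: 102, 118: 101, 124: 103, 130: 101, 136: 103, 142: 100, 148: 100, 154: 94, 160: 68, 166: 70, 172: 68, 178: 69, 184: 88, 190: 102, 196: 101, 202: 72, 208: 78, 214: 78, 220: 77, 226: 75, 232: 84, 238: 61, 244: 59}
[ -0.2 -77.5 -26.5   0.1   0.   -0. ]
```

```bash
sed -i 's/np.arange(.04,.25,.006)/np.arange(.06,.112,.003)/' lid.py
python3 -m jog '[0,0,0,-0.001,0,0.003,0, 0,0,0,-0.002,0,0.006,0, 0,0,0,-0.002,0,0.009,0, 0,0,0,-0.002,0,0.009,0]'; python3 lid.py
python3 -m jog '[0,0,0,0,0,0.002,0, 0,0,0,0,0,0.003,0, 0,0,0,0,0,0.003,0]'; python3 lid.py;  python3 -c "
from h import *
print(np.round(monitor.observe()['joint_efforts'],1))"
```

```text
t: 13.35
tool_pos: [0.5092, -0.16, 0.0529]
eef_rot: [[0.332, 0.943, -0.0], [0.943, -0.332, 0.0], [0.0, -0.0, -1.0]]
contact_force: [-0.4, 0.4, 0.1]
gripper_width: 0.0005
grip_force: 0.0
-0.085 {60: 85, 63: 84, 66: 84, 69: 87, 72: 88, 75: 83, 78: 82, 81: 83, 84: 83, 87: 83, 90: 91, 93: 99, 96: 102, 99: 101, 102: 99, 105: 99, 108: 101, 111: 101}
-0.06 {60: 83, 63: 83, 66: 80, 69: 79, 72: 77, 75: 77, 78: 83, 81: 82, 84: 82, 87: 82, 90: 91, 93: 99, 96: 101, 99: 102, 102: 102, 105: 101, 108: 102, 111: 101}
t: 13.7
tool_pos: [0.5095, -0.1601, 0.0509]
eef_rot: [[0.331, 0.944, 0.0], [0.944, -0.331, -0.0], [-0.0, 0.0, -1.0]]
contact_force: [-3.6, 1.3, 13.6]
gripper_width: 0.0003
grip_force: 7.0
-0.085 {60: 85, 63: 82, 66: 84, 69: 83, 72: 83, 75: 82, 78: 80, 81: 81, 84: 83, 87: 86, 90: 92, 93: 102, 96: 100, 99: 100, 102: 99, 105: 100, 108: 99, 111: 102}
-0.06 {60: 82, 63: 82, 66: 81, 69: 80, 72: 81, 75: 80, 78: 79, 81: 79, 84: 79, 87: 86, 90: 102, 93: 105, 96: 105, 99: 101, 102: 101, 105: 101, 108: 102, 111: 103}
[  0.3 -71.9 -25.    0.3  -1.2   0. ]
```

```bash
python3 -m jog '[0,0,0,0,0,-0.01,0, 0,0,0,0,0,-0.05,0, 0,0,0,0,0,-0.1,0, 0,0,0,0,0,-0.1,0, 0,0,0,0,0,-0.1,0, 0,0,0,0,0,-0.1,0]'; python3 lid.py; python3 -c "
from workcell import ticket
print(ticket.finish_job())"
```

```text
t: 14.35
tool_pos: [0.5088, -0.1598, 0.1497]
eef_rot: [[0.331, 0.943, -0.001], [0.943, -0.331, 0.001], [0.0, -0.001, -1.0]]
contact_force: [-0.6, 0.7, -0.3]
gripper_width: 0.0004
grip_force: 0.0
-0.085 {60: 83, 63: 83, 66: 85, 69: 85, 72: 86, 75: 85, 78: 84, 81: 84, 84: 88, 87: 91, 90: 95, 93: 103, 96: 104, 99: 101, 102: 100, 105: 101, 108: 105, 111: 105}
-0.06 {60: 83, 63: 83, 66: 84, 69: 83, 72: 81, 75: 80, 78: 81, 81: 83, 84: 82, 87: 87, 90: 105, 93: 104, 96: 104, 99: 102, 102: 104, 105: 105, 108: 105, 111: 105}
the job is handed in; nothing more can be done
None
```

I handed the job in at about 14 s without seeing a verdict: the bit panel is folded to about 0.03 rad (camera estimate; no stop force was felt), the lid was pressed onto its stop (13.6 N) and stayed shut, and the arm is clear.

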